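Stand the big round plaque in the drying rack

TASK

Take the big round wooden plaque off its leaning stand and put it to dry: lower it, without dropping it in, into the middle gap of the tined rack, so that it stands upright there on the two rails between the tines, and let go. Leave the square plaque on its stand and the small round in its end gap of the rack.

Things in the scene. Friction and masses are not known exactly. Their poses are not given: they have to be found in the camera images.
- plaque_center (a point): Centre of the big round plaque: loose plain wooden disc, 140 mm across, 10 mm thick, 0.1 kg. x: the disc's axis; z: in the disc, towards its top rim. It leans 20 degrees from vertical, top towards the robot, on two pegs of one of two identical fixed dark stands, whose board (8 mm thick) backs its -x face and ends 4 mm above the centre along the disc: above that both faces are free.
- rack_gap (a point): Where the big plaque's centre rests in the middle gap of the fixed rack, 91 mm above the table. x: across the gap (the plaque's axis points so, either way round), y along it, z up. Base 150 x 110 mm; two rails along x, 70 mm apart, tops at 30 mm; four pairs of upright 8 mm tines on them, 34 mm apart, tops at 85 mm, making three gaps 26 mm wide, the outer ones 34 mm away in x.
- square_center (a point): Centre of the square plaque: plain light wood, 120 x 120 x 10 mm, leaning in the same way (same axes) on the other stand. Not to be moved.
- small_center (a point): Centre of the small wooden round, 80 mm across, 10 mm thick, standing in the end gap on the +x side of the rack, its top 93 mm above the table. x is its axis. Not to be moved.
Not all that is in view belongs to the job. What is shaped like the part that bears plaque_center but blue, turquoise or white is not meant.

How it is judged:
By the outcome, as a careful person would: the job done as asked, in the order asked, and still so for the second after the job is handed in, with the robot touching nothing.
It also fails if it takes over 38 s, if anything falls off the work surface, if the arm or the gripper's body presses on something with over 40 N, if the wrist force passes 120 N, or if a joint passes its speed limit or range.

ROBOT

A 7-joint arm with a two-finger parallel gripper is mounted at the origin on the work surface. World frame = base frame: x ahead of the robot, y to its left, z up, the work surface at z = 0. Lengths are in m, angles in rad, forces in N, time in s.
With the tool pointing down it reaches from about 0.4 to 0.875 m from the base axis. Payload 19.3 kg.
Tool frame: the origin (TCP) lies at the very end of the fingers, on their centre line; the grasp point (between the pads) lies 19 mm behind it; z points along the fingers, y is the line along which they close (so a half turn about z gives the same grasp; the last joint's range is limited). The gripper opens to 85 mm and grips with 20 to 120 N. Pads are 22 mm wide; open, the fingers measure 114 mm over their backs; the gripper's body (76 mm by 85 mm) begins 54 mm behind the grasp point. The pads swing forward as they close: fully open they stand 13 mm farther back than shut.
Start: joints at [-1.342, 0.521, -0.036, 1.599, 0.021, 1.021, -0.113], TCP at [0.184, 0.597, 0.231] pointing down, gripper open.
Joint ranges: [-2.91, 2.91], [-0.3, 2.13], [-1.5, 1.42], [0.17, 2.43], [-1.26, 4.41], [0.16, 1.93], [-2.52, 2.52]. Speed limits (rad/s): [1.89, 1.89, 2.39, 2.39, 3.01, 3.01, 3.01].

INTERFACE

Orientations are given as [roll, pitch, yaw] about the fixed x, y, z axes, in that order (R = Rz(yaw) Ry(pitch) Rx(roll)).
In Python, from workcell import monitor, optics, job_done gives the robot as it stands.
- The arm moves only by the shell command python3 -m handwheel 'ROWS' [FORCE]. ROWS is JSON, a list of rows, each an object of numbers: "dx", "dy", "dz": the shift along the tool's x, y, z in cm; "wx", "wy", "wz": the turn, a rotation vector about the tool's x, y, z in rad; "claw": the opening in per cent of the stroke, from 0 (shut) to 100 (fully open). A call has 1 to 8 rows; each row shifts and turns the commanded pose from where the row before left it, along the tool's axes as they then stand; what a row does not reach is not made up. A row lasts 1/8 s, in which the tool goes at most 62.5 mm and 10.7 degrees, less where a joint would pass 70% of its speed; a pose out of reach is approached as far as the arm can. A call with a gripper value outside its range is refused whole. The fingers move at their own pace and stop on an object; FORCE is the grip in N (left out, the last holds). Time passes only in rows, so rows that do not move let the fingers close. It gives the time, the measured TCP pose, the force, the opening and the grip force at its end, in the units of the state.
- monitor.observe(): the state, without advancing time (a new reading comes with each control period).
- optics.grab_frame(name): name is "scene" or "side" or "wrist"; returns a dict with "frame" (384x512x3 uint8, blue, green, red), "fovy" (degrees; the focal length in pixels is half the picture's height over the tangent of half this angle, whatever the lens; pixels are square), "cx", "cy" (the principal point, pixels), "k1" (the pictures are not rectified: a ray, as slopes to the right and down, at radius r is drawn at 1 + k1 r^2 times it, then the intrinsics apply), "R" (3x3) and "t" (3): a world point X has camera coordinates R X + t. Camera axes: x right, y down, z forward; pixel columns grow to the right and rows downward; lengths in m; the calibration is good to about 2 mm. A picture is of the moment at which its call begins. There is no depth.
- job_done(): hands the job in; it is judged then, once.
Trained networks look in the newest picture that a camera, given by its name, has taken for a name from the list of things; names that differ only in an ending like _2 or _b are one class to them, and where a whole thing is asked for, a point or a joint stands for the part that bears it (a point fixed in the world has none). Each returns a list of dicts, best first, with "p" (0 to 1); they miss things now and then, are a little off and sometimes report something else, mostly with a low value. They report only what shows in the picture. A call takes as long as a camera call. They do not tell look-alikes from the thing itself.
- optics.masks_of(name, camera): "region" (384x512 bool, what is visible of it) and "rect" ([left, top, width, height] in pixels, round what is visible of it).
The state is a dict: "clock": time; "qpos": joint angles; "qd": joint speeds; "joint_efforts": joint torques, N m; "position": TCP position; "tool_rot": TCP orientation; "force": force on the tool from outside, world axes, zero at the start; "moment": the same for the moment, N m; "grip_width": finger opening in m; "finger_force": force on a finger pad.
Only numpy, scipy, OpenCV 4.12 (cv2) and the standard library are available. Lean on these libraries where they do the work, as an engineer would, in place of code of your own. Each camera call takes 0.05 s, during which the arm holds its last target. There are 200 camera calls.

## Working session

There is one attempt and no reset: what is moved stays moved. The work goes in short steps, Python scripts to look and compute and a shell command to move; the robot and the scene stay as the last step left them, time stands still between calls to the robot, and variables do not carry over. Pictures are saved under pics/ and viewed, at most 10 in all, crops included, and the job is handed in when it is done.

```bash
mkdir -p pics; ls; cat > h.py <<'E'
import numpy as np, cv2
from workcell import monitor, optics, job_done
from scipy.spatial.transform import Rotation as Ro
def grab(n):
    return optics.grab_frame(n)
def proj(c,X):
    X=np.atleast_2d(X); p=X@np.array(c["R"]).T+np.array(c["t"]); s=p[:,:2]/p[:,2:]
    r2=(s**2).sum(1,keepdims=True); s=s*(1+c["k1"]*r2)
    f=192/np.tan(np.radians(c["fovy"])/2)
    return s*f+[c["cx"],c["cy"]]
def ray(c,uv):
    f=192/np.tan(np.radians(c["fovy"])/2)
    d=(np.array(uv,float)-[c["cx"],c["cy"]])/f; s=d.copy()
    for _ in range(20): s=d/(1+c["k1"]*(s@s))
    R=np.array(c["R"]); v=R.T@np.r_[s,1]
    return -R.T@np.array(c["t"]), v/np.linalg.norm(v)
def tri(cs,uvs):
    A=0;b=0
    for c,u in zip(cs,uvs):
        o,d=ray(c,u);P=np.eye(3)-np.outer(d,d);A=A+P;b=b+P@o
    return np.linalg.solve(A,b)
E
python3 - <<'E'
from h import *
import pickle
s=monitor.observe();print(s)
cs={}
for n in ["scene","side","wrist"]:
    c=grab(n);cs[n]=c
    print(n,c["fovy"],c["k1"],(-np.array(c["R"]).T@c["t"]).round(3),np.array(c["R"])[2].round(2))
    for k in ["plaque_center","rack_gap","square_center","small_center"]:
        for m in optics.masks_of(k,n)[:4]: 
            ys,xs=np.nonzero(m["region"]);print(k,n,round(m["p"],2),m["rect"],xs.mean().round(1),ys.mean().round(1))
pickle.dump(cs,open("c0.pkl","wb"))
cv2.imwrite("pics/a.png",cs["scene"]["frame"]);cv2.imwrite("pics/b.png",cs["side"]["frame"])
E
```

```text
pics
{'clock': 0.0, 'qpos': array([-1.34220867,  0.52204875, -0.03633894,  1.59997544,  0.02120883,
        1.0211148 , -0.11277857]), 'qd': array([ 0.00097774, -0.00069619, -0.00076791, -0.00078155,  0.00060824,
        0.00108751, -0.00052462]), 'joint_efforts': array([-8.38608048e-04, -9.27101469e+01,  1.97927959e+00, -3.69927907e+01,
        1.78068416e-02,  8.25522118e-03, -5.88291016e-06]), 'position': array([0.18390953, 0.59698306, 0.23071562]), 'tool_rot': array([-3.14043470e+00,  8.45221292e-05,  2.84283054e+00]), 'force': array([-0.49499523,  0.83771772,  0.48525863]), 'moment': array([ 0.00843034,  0.0114934 , -0.00169639]), 'finger_force': 0.0, 'grip_width': 0.0851089367575101}
scene 52.21215715700454 0.023708500797452754 [1.197 0.03  0.689] [-0.76  0.01 -0.64]
plaque_center scene 0.93 [106.2, 255.8, 69.5, 56.2] 141.9 282.2
plaque_center scene 0.85 [217.2, 169.7, 60.9, 58.0] 246.8 198.4
plaque_center scene 0.6 [391.3, 247.5, 70.7, 55.7] 427.9 273.4
rack_gap scene 0.69 [99.4, 184.0, 57.9, 62.3] 130.4 220.0
square_center scene 0.55 [330.6, 152.8, 63.3, 57.2] 360.5 182.6
small_center scene 0.93 [100.9, 204.3, 38.7, 24.6] 121.3 215.0
side 55.76039361898024 -0.05534018714805396 [ 0.438 -0.595  0.879] [ 0.07  0.63 -0.77]
plaque_center side 0.9 [275.1, 113.8, 44.0, 30.3] 295.0 128.8
plaque_center side 0.81 [255.9, 177.8, 19.1, 45.9] 264.8 200.8
plaque_center side 0.81 [308.2, 256.6, 55.7, 53.6] 336.4 282.5
plaque_center side 0.58 [159.8, 269.5, 60.6, 49.6] 190.4 292.9
rack_gap side 0.76 [238.7, 286.4, 65.1, 51.2] 268.0 315.6
rack_gap side 0.54 [253.9, 176.8, 22.3, 49.2] 264.7 199.9
square_center side 0.72 [230.8, 110.6, 16.3, 48.8] 239.1 136.1
small_center side 0.53 [283.5, 287.1, 4.8, 37.9] 284.4 305.9
wrist 64.15585371807136 -0.03634879347184032 [0.107 0.621 0.372] [ 0.3  -0.09 -0.95]
```

View pics/a.png

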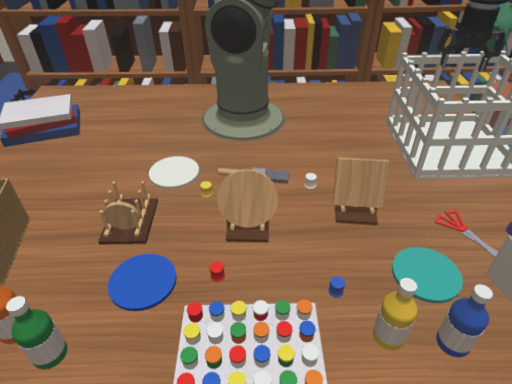

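View pics/b.png

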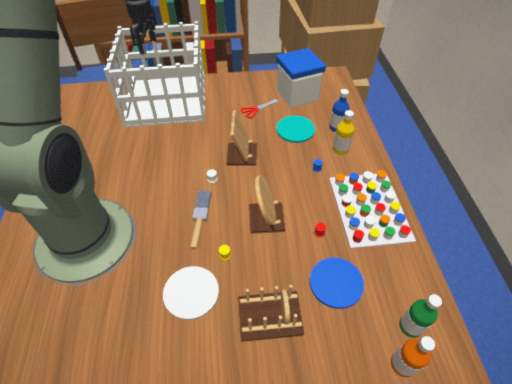

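Scene view: the wooden disc on its stand is at (247,198), the square at (360,183) and the rack at (130,220), with the small round at (121,215) on its +x (near) side. Side view: disc (264,200), rack (268,315).
Candidates for the big plaque in the scene view: blue disc (142,282), turquoise disc (428,273), white disc (174,171) and wooden disc (247,198). I choose the wooden one on the stand and check it in a crop.

```bash
cat > fit.py <<'E'
from h import *
from scipy.optimize import minimize
def disc_pts(c,yaw,tilt=20,r=.07,h=.005):
    Rm=Ro.from_euler('z',yaw).as_matrix()@Ro.from_euler('y',-tilt,degrees=True).as_matrix()
    a=np.linspace(0,2*np.pi,60)
    return np.vstack([np.c_[0*a+s,r*np.cos(a),r*np.sin(a)] for s in(-h,h)])@Rm.T+c
def raster(c,P):
    m=np.zeros((384*4,512*4),np.uint8)
    h=cv2.convexHull(proj(c,P).astype(np.float32))
    cv2.fillConvexPoly(m,np.round(h*4+1.5).astype(np.int32),1)
    return cv2.resize(m.astype(np.float32),(512,384),interpolation=cv2.INTER_AREA)
def fit(cs,masks,x0,**k):
    def cost(p):
        s=0
        for c,m in zip(cs,masks):
            q=raster(c,disc_pts(p[:3],p[3]*10,**k)); s+=1-np.minimum(q,m).sum()/np.maximum(q,m).sum()
        return s
    S=[np.array(x0)]+[np.array(x0)+d for d in np.eye(4)*[.02,.02,.02,.02]]
    return minimize(cost,x0,method="Nelder-Mead",options=dict(initial_simplex=S,xatol=1e-4,fatol=1e-4))
E
python3 - <<'E'
from fit import *
import pickle
cs=pickle.load(open("c0.pkl","rb"))
A,B=cs["scene"],cs["side"]
grab("scene");ma=[m for m in optics.masks_of("plaque_center","scene") if abs(m["rect"][0]-217)<8][0]["region"]
grab("side");mb=[m for m in optics.masks_of("plaque_center","side") if abs(m["rect"][0]-256)<8][0]["region"]
x0=tri([A,B],[(247,198),(265,200)]);print(x0)
r=fit([A,B],[ma.astype(float),mb.astype(float)],np.r_[x0,0]);print(r.x*[1,1,1,10],r.fun)
print("rack base-ish",tri([A,B],[(130,215),(268,313)]))
def crop(f,x,y,w,h): return cv2.resize(f[y:y+h,x:x+w],None,fx=4,fy=4,interpolation=cv2.INTER_CUBIC)
a=A["frame"].copy()
cv2.imwrite("pics/c.png",np.hstack([crop(A["frame"],85,170,90,80),crop(B["frame"],225,275,90,80)]))
cv2.imwrite("pics/d.png",np.hstack([crop(A["frame"],205,160,90,85),crop(B["frame"],230,165,70,85)]))
E
```

```text
[0.5209586  0.01537007 0.08947793]
[ 0.52180471  0.01499291  0.08740295 -0.02578851] 0.08650067585271326
rack base-ish [ 0.49513854 -0.27390796  0.01753208]
```

View pics/c.png

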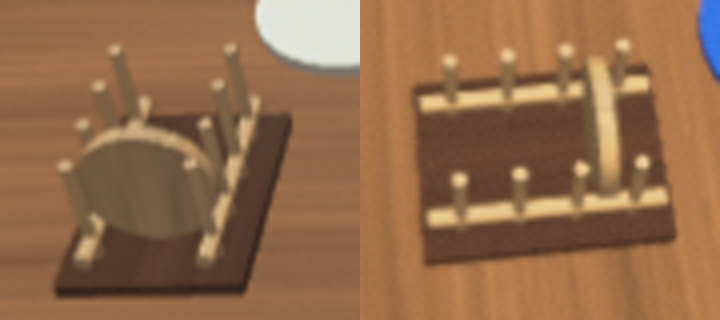

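View pics/d.png

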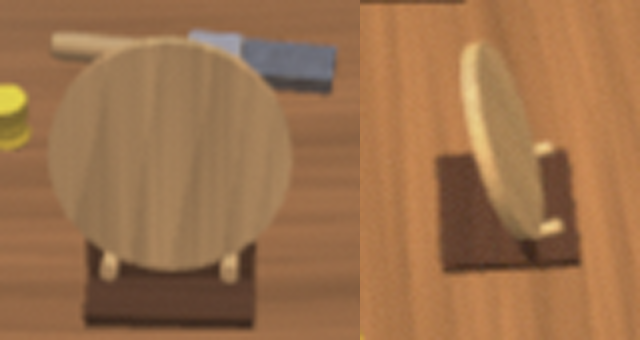

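The crops confirm the plain wooden disc on the dark stand, and the rack shows its 8 tines clearly. I fit the rack pose on the tine tops.

```bash
python3 - <<'E'
from h import *
import pickle
from scipy.optimize import least_squares
cs=pickle.load(open("c0.pkl","rb"));A,B=cs["scene"],cs["side"]
far=[(450,62),(508,57),(566,51),(623,46)];near=[(459,180),(520,174),(582,169),(641,162)]
L=[(66,167),(83,126),(99,88),(116,49)][::-1];R=[(191,167),(206,125),(218,86),(232,49)][::-1]
xs=np.array([-51,-17,17,51])/1e3
M=np.array([(x,-.035,.083) for x in xs]+[(x,.035,.083) for x in xs])
uB=np.array([((u-360)/4+224.6,v/4+274.6) for u,v in near+far]);uA=np.array([(u/4+84.6,v/4+169.6) for u,v in L+R])
def W(p): return M@Ro.from_euler('z',p[2]).as_matrix().T+[p[0],p[1],p[3]]
f=lambda p:np.r_[(proj(A,W(p))-uA).ravel(),(proj(B,W(p))-uB).ravel()]
r=least_squares(f,[.495,-.274,0,0]);print(r.x,np.sqrt((r.fun**2).mean()));
print((r.fun.reshape(2,8,2)).mean(1))
# tool geometry for grasp
C=np.array([.522,.015,.0874]);yaw=-.026
Rd=Ro.from_euler('z',yaw).as_matrix()@Ro.from_euler('y',-20,degrees=True).as_matrix()
s=monitor.observe();Rt=Ro.from_euler('xyz',s["tool_rot"]).as_matrix()
print(Rt.round(3))
for sg in(1,-1):
    y=sg*Rd[:,0];z=-Rd[:,2];G=np.c_[np.cross(y,z),y,z]
    print(sg,G.round(3).tolist(),"rotvec tool",Ro.from_matrix(Rt.T@G).as_rotvec().round(3))
for d in (.14,.028): print(d,C+Rd[:,2]*d, Rt.T@(C+Rd[:,2]*d-s["position"])*100)
E
```

```text
[ 0.49970352 -0.275324   -0.01288758  0.00108693] 0.24017167923695998
[[ 0.18379382 -0.1322251 ]
 [ 0.15738411  0.16553479]]
[[-0.956  0.294  0.   ]
 [ 0.294  0.956 -0.   ]
 [-0.    -0.    -1.   ]]
1 [[0.026, 0.939, 0.342], [1.0, -0.024, -0.009], [-0.0, 0.342, -0.94]] rotvec tool [-0.298 -0.226  1.284]
-1 [[-0.026, -0.939, 0.342], [-1.0, 0.024, -0.009], [0.0, -0.342, -0.94]] rotvec tool [ 0.244 -0.321 -1.823]
0.14 [0.47413336 0.01624481 0.21895697] [-44.83499919 -46.98539092   1.23487569]
0.028 [0.51242667 0.01524896 0.11371139] [-48.52373589 -45.95276619  11.75946156]
```

```bash
python3 -m handwheel '[{"dz":-5},{"dz":-5},{"dx":-5.4,"wz":0.09,"dy":-1},{"dx":-5.3,"wz":0.09,"dy":-1},{"dx":-5.2,"wz":0.09,"dy":-1},{"dx":-5.2,"wz":0.09,"dy":-1},{"dx":-5.1,"wz":0.09,"dy":-1},{"dx":-5,"wz":0.09,"dy":-1}]'
python3 -m handwheel '[{"dx":-5,"wz":0.09,"dy":-1},{"dx":-5,"wz":0.09,"dy":-1},{"dx":-4.9,"wz":0.09,"dy":-1},{"dx":-4.9,"wz":0.09,"dy":-1},{"dx":-4.8,"wz":0.09,"dy":-1},{"dx":-4.8,"wz":0.09,"dy":-1},{"dx":-4.7,"wz":0.09,"dy":-1},{"dx":-4.7,"wz":0.09,"dy":-1}]'
cat > go.py <<'E'
from h import *
def goal(C,yaw,d,tilt=20):
    Rd=Ro.from_euler('z',yaw).as_matrix()@Ro.from_euler('y',-tilt,degrees=True).as_matrix()
    y=Rd[:,0];z=-Rd[:,2]
    return np.array(C)+Rd[:,2]*d,np.c_[np.cross(y,z),y,z]
def delta(P,G):
    s=monitor.observe();Rt=Ro.from_euler('xyz',s["tool_rot"]).as_matrix()
    print("t",s["clock"],"shift cm",(Rt.T@(P-s["position"])*100).round(2),"turn",Ro.from_matrix(Rt.T@G).as_rotvec().round(3),"pos",s["position"].round(4),"w",s["grip_width"].round(4),"q",s["qpos"].round(2))
E
python3 -c "
from go import *
delta(*goal([.522,.015,.0874],-.026,.14))"
```

```text
schema error: expected keys dx, dy, dz, wx, wy, wz, claw
schema error: expected keys dx, dy, dz, wx, wy, wz, claw
Traceback (most recent call last):
  File "go.py", line 8, in delta
    print("t",s["clock"],"shift cm",(Rt.T@(P-s["position"])*100).round(2),"turn",Ro.from_matrix(Rt.T@G).as_rotvec().round(3),"pos",s["position"].round(4),"w",s["grip_width"].round(4),"q",s["qpos"].round(2))
                                                                                                                                                              ^^^^^^^^^^^^^^^^^^^^^
AttributeError: 'float' object has no attribute 'round'
```

All seven keys are needed.

```bash
sed -i 's/s\["grip_width"\].round(4)/round(s["grip_width"],4),"F",np.array(s["force"]).round(1),round(s["finger_force"],1)/' go.py
python3 -m handwheel '[{"dx":0,"dy":0,"dz":-5,"wx":0,"wy":0,"wz":0,"claw":100},{"dx":0,"dy":0,"dz":-5,"wx":0,"wy":0,"wz":0,"claw":100},{"dx":-5.4,"dy":-1,"dz":0,"wx":0,"wy":0,"wz":0.09,"claw":100},{"dx":-5.3,"dy":-1,"dz":0,"wx":0,"wy":0,"wz":0.09,"claw":100},{"dx":-5.2,"dy":-1,"dz":0,"wx":0,"wy":0,"wz":0.09,"claw":100},{"dx":-5.2,"dy":-1,"dz":0,"wx":0,"wy":0,"wz":0.09,"claw":100},{"dx":-5.1,"dy":-1,"dz":0,"wx":0,"wy":0,"wz":0.09,"claw":100},{"dx":-5,"dy":-1,"dz":0,"wx":0,"wy":0,"wz":0.09,"claw":100}]'
python3 -c "
from go import *
delta(*goal([.522,.015,.0874],-.026,.14))"
```

```text
clock: 1.95
position: [0.423, 0.3913, 0.3313]
tool_rot: [3.141, 0.0, 2.3]
force: [1.1, -0.0, 0.1]
grip_width: 0.0856
finger_force: 0.0
t 1.95 shift cm [-31.38 -21.16  11.23] turn [-0.332 -0.132  0.747] pos [0.423  0.3913 0.3313] w 0.0856 F [ 1.1 -0.   0.1] 0.0 q [-0.97  0.36  0.17  1.61 -0.06  1.18 -0.06]
```

```bash

python3 -m handwheel '[{"dx":-4.6,"dy":-1,"dz":0,"wx":0,"wy":0,"wz":0.09,"claw":100},{"dx":-4.6,"dy":-1,"dz":0,"wx":0,"wy":0,"wz":0.09,"claw":100},{"dx":-4.6,"dy":-1,"dz":0,"wx":0,"wy":0,"wz":0.09,"claw":100},{"dx":-4.6,"dy":-1,"dz":0,"wx":0,"wy":0,"wz":0.09,"claw":100},{"dx":-4.6,"dy":-1,"dz":0,"wx":0,"wy":0,"wz":0.09,"claw":100},{"dx":-4.6,"dy":-1,"dz":0,"wx":0,"wy":0,"wz":0.09,"claw":100},{"dx":-4.6,"dy":-1,"dz":0,"wx":0,"wy":0,"wz":0.09,"claw":100},{"dx":-4.6,"dy":-1,"dz":0,"wx":0,"wy":0,"wz":0.09,"claw":100}]'
python3 -c "
from go import *
delta(*goal([.522,.015,.0874],-.026,.14))"
```

```text
clock: 2.95
position: [0.4961, 0.0301, 0.3314]
tool_rot: [3.141, -0.0, 1.58]
force: [0.1, 0.2, -0.1]
grip_width: 0.0852
finger_force: 0.0
t 2.95 shift cm [-1.37 -2.21 11.24] turn [-0.349 -0.006  0.035] pos [0.4961 0.0301 0.3314] w 0.0852 F [ 0.1  0.2 -0.1] 0.0 q [-0.56  0.23  0.46  1.81 -0.11  1.13 -0.05]
```

```bash

python3 -m handwheel '[{"dx":-0.7,"dy":-1.1,"dz":2,"wx":-0.12,"wy":0,"wz":0.01,"claw":100},{"dx":-0.7,"dy":-1.1,"dz":2,"wx":-0.12,"wy":0,"wz":0.01,"claw":100},{"dx":0,"dy":0,"dz":2,"wx":-0.11,"wy":0,"wz":0.01,"claw":100},{"dx":0,"dy":0,"dz":0,"wx":0,"wy":0,"wz":0,"claw":100},{"dx":0,"dy":0,"dz":0,"wx":0,"wy":0,"wz":0,"claw":100}]'
python3 - <<'E'
from go import *
from fit import *
delta(*goal([.522,.015,.0874],-.026,.14))
c=grab("wrist");ms=optics.masks_of("plaque_center","wrist")
f=c["frame"].copy()
for m in ms: print(m["p"],m["rect"])
print(proj(c,[[.522,.015,.0874]]))
for P in np.array_split(proj(c,disc_pts(np.array([.522,.015,.0874]),-.026)),2):
    cv2.polylines(f,[P.round().astype(np.int32)],True,(0,0,255),1)
cv2.imwrite("pics/e.png",f)
E
```

```text
clock: 3.58
position: [0.4822, 0.0177, 0.2716]
tool_rot: [2.793, -0.005, 1.554]
force: [0.8, -0.4, 0.1]
grip_width: 0.0858
finger_force: 0.0
t 3.575 shift cm [-0.19 -2.56  4.67] turn [-0.    -0.008  0.007] pos [0.4822 0.0177 0.2716] w 0.0858 F [ 0.8 -0.4  0.1] 0.0 q [-0.65  0.07  0.47  2.2   0.06  0.53 -0.25]
0.93 [223.4, 107.2, 22.5, 129.3]
0.87 [12.2, 282.3, 102.4, 59.1]
0.73 [277.4, 241.9, 69.0, 70.4]
[[234.66897494 175.10399892]]
```

View pics/e.png

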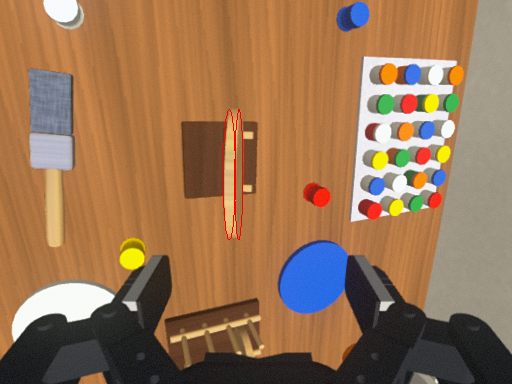

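The wrist view shows the plaque edge-on at (231,172), within 3 px of the prediction; the two pegs are at (248,135) and (248,188). I refit with the wrist mask added.

```bash
python3 - <<'E'
from go import *
from fit import *
import pickle
cs=[];ms=[]
for n,C in (("scene",(247,198)),("side",(265,200)),("wrist",(234,172))):
    c=grab(n)
    for m in optics.masks_of("plaque_center",n):
        ys,xs=np.nonzero(m["region"])
        if np.hypot(xs.mean()-C[0],ys.mean()-C[1])<12: cs.append(c);ms.append(m["region"].astype(float));print(n,m["rect"],xs.mean(),ys.mean());break
for sel in (range(len(cs)),[len(cs)-1,0]):
    r=fit([cs[i] for i in sel],[ms[i] for i in sel],[.522,.015,.0874,-.0026]);print(r.x*[1,1,1,10],r.fun)
    delta(*goal(r.x[:3],r.x[3]*10,.14))
E
```

```text
scene [216.8, 171.0, 62.6, 54.8] 246.7934065934066 198.37362637362637
side [253.4, 176.2, 21.5, 49.8] 264.5605815831987 199.80452342487882
wrist [225.3, 108.2, 17.1, 128.2] 233.5189114391144 172.23846863468634
[ 0.52207633  0.01635391  0.08758527 -0.04538423] 0.15332021705170207
t 3.975 shift cm [ 0.07 -2.47  4.6 ] turn [ 0.001 -0.014  0.024] pos [0.4817 0.0175 0.2708] w 0.0854 F [-0.   0.6 -0.2] 0.0 q [-0.65  0.07  0.47  2.2   0.06  0.53 -0.25]
[ 0.52240776  0.01593672  0.08683979 -0.04834957] 0.0845949528477431
t 3.975 shift cm [ 0.04 -2.46  4.68] turn [ 0.001 -0.015  0.027] pos [0.4817 0.0175 0.2708] w 0.0854 F [-0.   0.6 -0.2] 0.0 q [-0.65  0.07  0.47  2.2   0.06  0.53 -0.25]
```

```bash

python3 -m handwheel '[{"dx":0,"dy":-1.3,"dz":0,"wx":0,"wy":-0.01,"wz":0.015,"claw":100},{"dx":0,"dy":-1.2,"dz":0,"wx":0,"wy":0,"wz":0,"claw":100},{"dx":0,"dy":0,"dz":3.2,"wx":0,"wy":0,"wz":0,"claw":100},{"dx":0,"dy":0,"dz":3.2,"wx":0,"wy":0,"wz":0,"claw":100},{"dx":0,"dy":0,"dz":3.2,"wx":0,"wy":0,"wz":0,"claw":100},{"dx":0,"dy":0,"dz":3.2,"wx":0,"wy":0,"wz":0,"claw":100},{"dx":0,"dy":0,"dz":0,"wx":0,"wy":0,"wz":0,"claw":100}]'
python3 - <<'E'
from go import *
delta(*goal([.5215,.0165,.0872],-.035,.028))
c=grab("wrist");cv2.imwrite("pics/f.png",c["frame"])
E
```

```text
clock: 4.85
position: [0.5015, 0.0163, 0.1417]
tool_rot: [2.798, 0.0, 1.535]
force: [0.2, 0.5, 1.2]
grip_width: 0.0853
finger_force: 0.0
t 4.85 shift cm [0.09 0.03 3.01] turn [-0.005  0.    -0.   ] pos [0.5015 0.0163 0.1417] w 0.0853 F [0.2 0.5 1.2] 0.0 q [-0.45  0.37  0.3   2.29 -0.21  0.16 -0.02]
```

View pics/f.png

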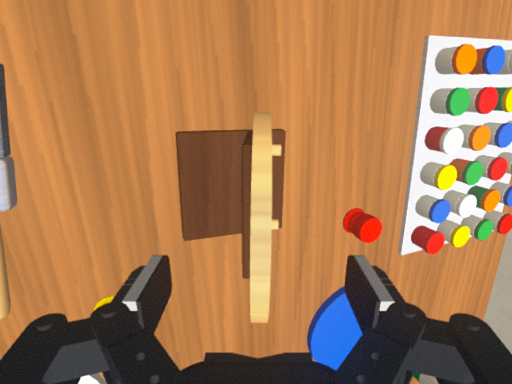

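The plaque edge is at x≈261, midway between the fingers (165 and 355). Joint 6 is at its limit, so I go on carefully.

```bash

python3 -m handwheel '[{"dx":0.1,"dy":0,"dz":0.75,"wx":0,"wy":0,"wz":0,"claw":100},{"dx":0,"dy":0,"dz":0.75,"wx":0,"wy":0,"wz":0,"claw":100},{"dx":0,"dy":0,"dz":0,"wx":0,"wy":0,"wz":0,"claw":100}]'
python3 - <<'E'
from go import *
delta(*goal([.5215,.0165,.0872],-.035,.028))
E
```

```text
clock: 5.28
position: [0.5074, 0.0183, 0.1331]
tool_rot: [2.797, -0.001, 1.536]
force: [0.7, -0.8, 0.3]
grip_width: 0.0852
finger_force: 0.0
t 5.275 shift cm [-0.13 -0.24  1.99] turn [-0.004 -0.001 -0.   ] pos [0.5074 0.0183 0.1331] w 0.0852 F [ 0.7 -0.8  0.3] 0.0 q [-0.57  0.42  0.46  2.29 -0.72  0.17  0.48]
```

Joint 6's limit blocks the full 20° tilt here. I'll hold at a tilt of 13°, centred where the disc lies once it has tipped forward about its bottom edge.

```bash

python3 - <<'E'
from go import *
delta(*goal([.5297,.0165,.0896],-.035,.06,13))
delta(*goal([.5297,.0165,.0896],-.035,.026,13))
E
python3 -m handwheel '[{"dx":0,"dy":0,"dz":-0.7,"wx":0.06,"wy":0,"wz":0,"claw":100},{"dx":0,"dy":0.7,"dz":0,"wx":0.06,"wy":0,"wz":0,"claw":100},{"dx":-0.1,"dy":0.5,"dz":0,"wx":0,"wy":0,"wz":0,"claw":100},{"dx":0,"dy":0,"dz":0,"wx":0,"wy":0,"wz":0,"claw":100}]'
python3 - <<'E'
from go import *
delta(*goal([.5297,.0165,.0896],-.035,.026,13))
E
```

```text
t 5.275 shift cm [-0.1   1.34 -1.11] turn [ 0.118 -0.001 -0.   ] pos [0.5074 0.0183 0.1331] w 0.0852 F [ 0.7 -0.8  0.3] 0.0 q [-0.57  0.42  0.46  2.29 -0.72  0.17  0.48]
t 5.275 shift cm [-0.1   0.93  2.26] turn [ 0.118 -0.001 -0.   ] pos [0.5074 0.0183 0.1331] w 0.0852 F [ 0.7 -0.8  0.3] 0.0 q [-0.57  0.42  0.46  2.29 -0.72  0.17  0.48]
clock: 5.78
position: [0.5161, 0.0161, 0.1419]
tool_rot: [2.917, -0.001, 1.535]
force: [-0.1, -1.1, 0.4]
grip_width: 0.0852
finger_force: 0.0
t 5.775 shift cm [0.08 0.15 2.8 ] turn [-0.003 -0.    -0.001] pos [0.5161 0.0161 0.1419] w 0.0852 F [-0.1 -1.1  0.4] 0.0 q [-0.66  0.48  0.63  2.17 -0.63  0.42  0.41]
```

```bash

python3 -m handwheel '[{"dx":0.1,"dy":0.1,"dz":0.9,"wx":0,"wy":0,"wz":0,"claw":100},{"dx":0,"dy":0,"dz":0.9,"wx":0,"wy":0,"wz":0,"claw":100},{"dx":0,"dy":0,"dz":0.9,"wx":0,"wy":0,"wz":0,"claw":100},{"dx":0,"dy":0,"dz":0,"wx":0,"wy":0,"wz":0,"claw":100}]'
python3 - <<'E'
from go import *
delta(*goal([.5297,.0165,.0896],-.035,.026,13))
E
```

```text
clock: 6.28
position: [0.5229, 0.0169, 0.1148]
tool_rot: [2.92, -0.001, 1.535]
force: [-0.8, -0.3, 0.1]
grip_width: 0.0852
finger_force: 0.0
t 6.275 shift cm [-0.02  0.09  0.01] turn [-0.005 -0.    -0.001] pos [0.5229 0.0169 0.1148] w 0.0852 F [-0.8 -0.3  0.1] 0.0 q [-0.59  0.53  0.55  2.17 -0.69  0.37  0.46]
```

```bash

python3 -m handwheel '[{"dx":0,"dy":0.1,"dz":0,"wx":0,"wy":0,"wz":0,"claw":60},{"dx":0,"dy":0,"dz":0,"wx":0,"wy":0,"wz":0,"claw":40},{"dx":0,"dy":0,"dz":0,"wx":0,"wy":0,"wz":0,"claw":30},{"dx":0,"dy":0,"dz":0,"wx":0,"wy":0,"wz":0,"claw":20},{"dx":0,"dy":0,"dz":0,"wx":0,"wy":0,"wz":0,"claw":10},{"dx":0,"dy":0,"dz":0,"wx":0,"wy":0,"wz":0,"claw":0},{"dx":0,"dy":0,"dz":0,"wx":0,"wy":0,"wz":0,"claw":0},{"dx":0,"dy":0,"dz":0,"wx":0,"wy":0,"wz":0,"claw":0}]' 40
python3 - <<'E'
from go import *
delta(*goal([.5297,.0165,.0896],-.035,.026,13))
E
```

```text
clock: 7.28
position: [0.5245, 0.0173, 0.116]
tool_rot: [2.918, -0.001, 1.536]
force: [1.1, 1.2, 3.9]
grip_width: 0.0096
finger_force: 39.2
t 7.275 shift cm [-0.06 -0.08  0.09] turn [-0.003 -0.001 -0.   ] pos [0.5245 0.0173 0.116 ] w 0.0096 F [1.1 1.2 3.9] 39.2 q [-0.59  0.52  0.55  2.17 -0.69  0.37  0.46]
```

```bash

python3 -m handwheel '[{"dx":0,"dy":0,"dz":-0.8,"wx":0,"wy":0,"wz":0,"claw":0},{"dx":0,"dy":0.2,"dz":-1.5,"wx":0,"wy":0,"wz":0,"claw":0},{"dx":0,"dy":0.2,"dz":-2,"wx":0,"wy":0,"wz":0,"claw":0},{"dx":0,"dy":0.3,"dz":-2.5,"wx":0,"wy":0,"wz":0,"claw":0},{"dx":0,"dy":0.3,"dz":-2.5,"wx":0.05,"wy":0,"wz":0,"claw":0},{"dx":0,"dy":0.3,"dz":-2.5,"wx":0.08,"wy":0,"wz":0,"claw":0},{"dx":0,"dy":0,"dz":-2,"wx":0.09,"wy":0,"wz":0,"claw":0},{"dx":0,"dy":0,"dz":0,"wx":0,"wy":0,"wz":0,"claw":0}]'
python3 - <<'E'
from go import *
from fit import *
delta(*goal([.4997,-.2753,.17],-.0129,.026,0))
cs=[];ms=[]
s=monitor.observe();Rt=Ro.from_euler('xyz',s["tool_rot"]).as_matrix();C0=np.array(s["position"])+Rt[:,2]*.026
for n in ("scene","side"):
    c=grab(n);u=proj(c,C0)[0]
    for m in optics.masks_of("plaque_center",n):
        ys,xs=np.nonzero(m["region"]);d=np.hypot(xs.mean()-u[0],ys.mean()-u[1])
        if d<25: print(n,m["rect"],u,d,m["p"]);cs.append(c);ms.append(m["region"].astype(float));break
    cv2.imwrite(f"pics/g_{n}.png",c["frame"])
r=fit(cs,ms,np.r_[C0,-.0035],tilt=0);print(C0,r.x*[1,1,1,10],r.fun)
A,B=[cv2.imread(f"pics/g_{n}.png") for n in("scene","side")]
cv2.imwrite("pics/g.png",cv2.resize(np.hstack([A[60:300,150:350],B[100:340,150:350]]),None,fx=2,fy=2))
E
```

```text
clock: 8.28
position: [0.5109, 0.0174, 0.2546]
tool_rot: [3.138, -0.001, 1.535]
force: [-0.0, -0.7, -2.0]
grip_width: 0.0095
finger_force: 39.4
t 8.275 shift cm [-29.29  -0.1    5.84] turn [ 0.004 -0.    -0.023] pos [0.5109 0.0174 0.2546] w 0.0095 F [-0.  -0.7 -2. ] 39.4 q [-0.79  0.43  0.88  1.9  -0.4   0.99  0.23]
scene [212.2, 116.9, 67.4, 55.7] [246.36311828 145.18009513] 1.2348741448473668 0.71
side [257.3, 138.0, 8.5, 56.9] [261.63799872 164.91541847] 3.811938399897339 0.9
[0.51096498 0.017369   0.22859176] [ 0.50984533  0.01478055  0.22706188 -0.05511444] 0.35363117633859764
```

View pics/g.png

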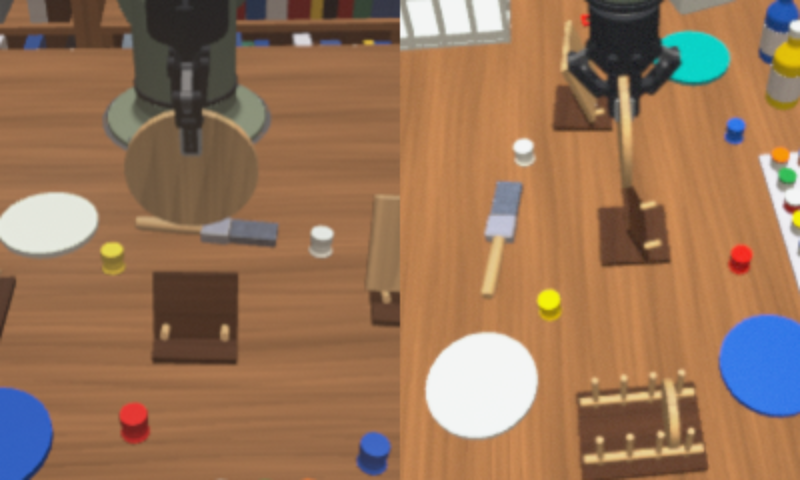

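The plaque is held upright, clear of the stand at scene crop (190,165). The square and small round are untouched. Now over to the rack.

```bash

python3 -m handwheel '[{"dx":-3,"dy":0,"dz":-0.5,"wx":0.004,"wy":0,"wz":-0.023,"claw":0},{"dx":-4.2,"dy":0,"dz":0,"wx":0,"wy":0,"wz":0,"claw":0},{"dx":-4.2,"dy":0,"dz":0,"wx":0,"wy":0,"wz":0,"claw":0},{"dx":-4.2,"dy":0,"dz":0,"wx":0,"wy":0,"wz":0,"claw":0},{"dx":-4.2,"dy":0,"dz":0,"wx":0,"wy":0,"wz":0,"claw":0},{"dx":-4.2,"dy":0,"dz":0,"wx":0,"wy":0,"wz":0,"claw":0},{"dx":-4,"dy":0,"dz":0,"wx":0,"wy":0,"wz":0,"claw":0},{"dx":-1.3,"dy":0,"dz":0,"wx":0,"wy":0,"wz":0,"claw":0}]'
python3 - <<'E'
from go import *
delta(*goal([.4997,-.2753,.17],-.0129,.026,0))
E
```

```text
clock: 9.48
position: [0.5047, -0.2776, 0.258]
tool_rot: [-3.14, -0.0, 1.555]
force: [0.3, 0.1, -1.7]
grip_width: 0.0098
finger_force: 39.4
t 9.475 shift cm [ 0.22 -0.5   6.2 ] turn [-0.001 -0.    -0.002] pos [ 0.5047 -0.2776  0.258 ] w 0.0098 F [ 0.3  0.1 -1.7] 39.4 q [-0.15  0.54  0.82  1.73 -0.44  1.07  0.8 ]
```

```bash

python3 -m handwheel '[{"dx":0.3,"dy":-0.5,"dz":1.5,"wx":0,"wy":0,"wz":0,"claw":0},{"dx":0,"dy":0,"dz":2.3,"wx":0,"wy":0,"wz":0,"claw":0},{"dx":0,"dy":0,"dz":2.0,"wx":0,"wy":0,"wz":0,"claw":0},{"dx":0,"dy":0,"dz":0,"wx":0,"wy":0,"wz":0,"claw":0}]'
python3 - <<'E'
from go import *
from fit import *
delta(*goal([.4997,-.2753,.17],-.0129,.026,0))
s=monitor.observe();Rt=Ro.from_euler('xyz',s["tool_rot"]).as_matrix();C0=np.array(s["position"])+Rt[:,2]*.026
out=[]
M=np.array([(x,y,.084) for x in(-.051,-.017,.017,.051) for y in(-.035,.035)])@Ro.from_euler('z',-.0129).as_matrix().T+[.4997,-.2753,0]
for n in ("scene","side","wrist"):
    c=grab(n);u=proj(c,C0)[0];f=cv2.resize(c["frame"],None,fx=4,fy=4,interpolation=cv2.INTER_CUBIC)
    for P in np.array_split(proj(c,disc_pts(C0,-.0129,tilt=0)),2): cv2.polylines(f,[(P*4+1.5).round().astype(np.int32)],True,(0,0,255),1)
    for q in proj(c,M): cv2.circle(f,tuple(int(v) for v in q*4+1.5),5,(0,255,0),1)
    if n=="wrist": cv2.imwrite("pics/hw.png",cv2.resize(f,(512,384)));continue
    k=u*4;x=int(k[0]-190);y=int(max(0,k[1]-200));out.append(f[y:y+480,x:x+380])
cv2.imwrite("pics/h1.png",np.hstack(out))
E
```

```text
clock: 9.98
position: [0.5001, -0.2702, 0.1988]
tool_rot: [-3.138, -0.002, 1.56]
force: [-0.0, 0.6, 0.6]
grip_width: 0.0093
finger_force: 39.3
t 9.975 shift cm [-0.51 -0.04  0.27] turn [-0.004 -0.002  0.002] pos [ 0.5001 -0.2702  0.1988] w 0.0093 F [-0.   0.6  0.6] 39.3 q [-0.13  0.59  0.77  1.81 -0.5   0.95  0.85]
```

View pics/h1.png

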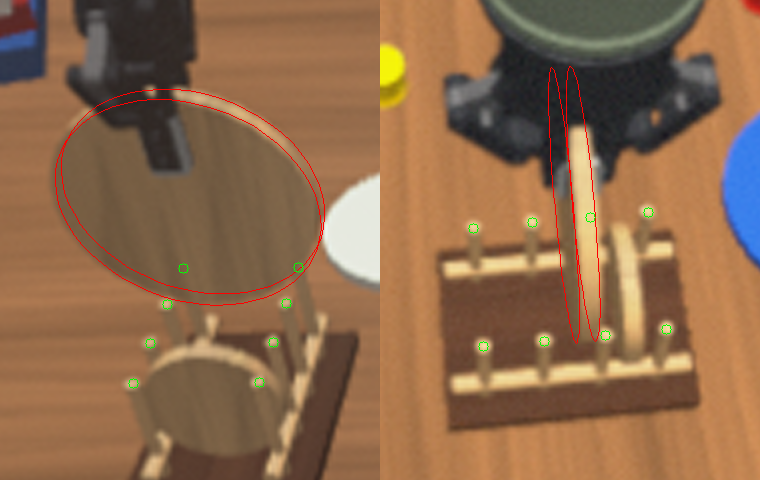

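Both views agree with the prediction within about 2 mm: the disc is above the middle gap, perhaps 1–2 mm to +x. I correct and lower.

```bash

python3 -m handwheel '[{"dx":-0.4,"dy":-0.15,"dz":0,"wx":-0.003,"wy":0,"wz":0,"claw":0},{"dx":0,"dy":0,"dz":1,"wx":0,"wy":0,"wz":0,"claw":0},{"dx":0,"dy":0,"dz":1,"wx":0,"wy":0,"wz":0,"claw":0},{"dx":0,"dy":0,"dz":1,"wx":0,"wy":0,"wz":0,"claw":0},{"dx":0,"dy":0,"dz":1,"wx":0,"wy":0,"wz":0,"claw":0},{"dx":0,"dy":0,"dz":0,"wx":0,"wy":0,"wz":0,"claw":0}]'
python3 - <<'E'
from go import *
from fit import *
delta(*goal([.4997,-.2753,.091],-.0129,.026,0))
s=monitor.observe();Rt=Ro.from_euler('xyz',s["tool_rot"]).as_matrix();C0=np.array(s["position"])+Rt[:,2]*.026
out=[]
for n in ("side","wrist"):
    c=grab(n)
    for k in ("plaque_center","small_center"):
        for m in optics.masks_of(k,n): print(n,k,m["p"],m["rect"])
    f=c["frame"]
    if n=="side":f=cv2.resize(f[250:350,215:315],(400,400),interpolation=cv2.INTER_CUBIC)
    else: f=f[:400,56:456]; f=cv2.copyMakeBorder(f,0,400-f.shape[0],0,0,0)
    out.append(f)
cv2.imwrite("pics/i.png",np.hstack(out))
E
```

```text
clock: 10.88
position: [0.4991, -0.2761, 0.1597]
tool_rot: [3.141, -0.001, 1.558]
force: [-0.0, -1.2, -1.1]
grip_width: 0.0094
finger_force: 39.4
t 10.875 shift cm [0.07 0.05 4.27] turn [ 0.001 -0.001  0.001] pos [ 0.4991 -0.2761  0.1597] w 0.0094 F [-0.  -1.2 -1.1] 39.4 q [-0.08  0.64  0.72  1.84 -0.55  0.87  0.89]
side plaque_center 0.76 [309.1, 259.0, 54.0, 48.9]
side plaque_center 0.7 [161.6, 268.8, 60.1, 52.3]
side plaque_center 0.67 [265.1, 278.6, 14.2, 51.9]
side plaque_center 0.47 [296.8, 116.1, 21.2, 22.8]
side small_center 0.72 [281.8, 285.6, 6.5, 39.8]
wrist plaque_center 0.85 [242.9, 120.3, 29.1, 238.6]
wrist plaque_center 0.71 [372.7, 27.7, 135.5, 150.1]
wrist plaque_center 0.61 [0.3, 19.5, 132.5, 153.8]
wrist small_center 0.8 [286.7, 146.4, 24.5, 94.2]
```

View pics/i.png

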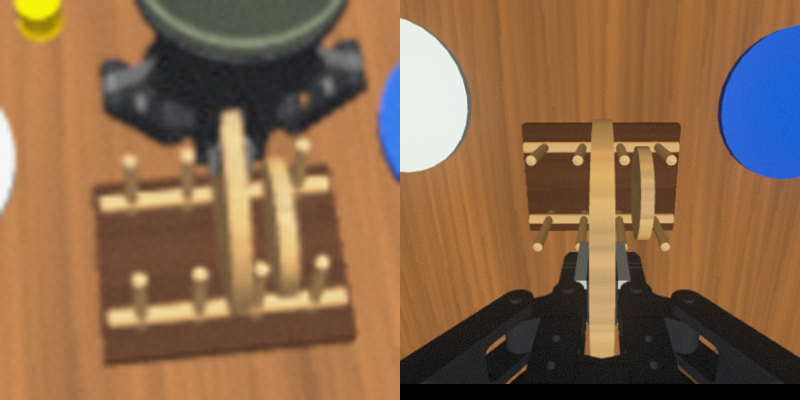

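The disc is between the two middle tine pairs, roughly centred (wrist view: disc at x 600, tines at 578 and 624). The small round is untouched. I lower on to contact.

```bash

python3 -m handwheel '[{"dx":0.05,"dy":0,"dz":1,"wx":0,"wy":0,"wz":0,"claw":0},{"dx":0,"dy":0,"dz":1,"wx":0,"wy":0,"wz":0,"claw":0},{"dx":0,"dy":0,"dz":1,"wx":0,"wy":0,"wz":0,"claw":0},{"dx":0,"dy":0,"dz":0.6,"wx":0,"wy":0,"wz":0,"claw":0},{"dx":0,"dy":0,"dz":0.2,"wx":0,"wy":0,"wz":0,"claw":0},{"dx":0,"dy":0,"dz":0,"wx":0,"wy":0,"wz":0,"claw":0}]'
python3 -m handwheel '[{"dx":0,"dy":0,"dz":0.15,"wx":0,"wy":0,"wz":0,"claw":0},{"dx":0,"dy":0,"dz":0,"wx":0,"wy":0,"wz":0,"claw":0}]'
```

```text
clock: 11.92
position: [0.4995, -0.2757, 0.1225]
tool_rot: [3.14, -0.001, 1.558]
force: [0.2, 0.2, -1.0]
grip_width: 0.0093
finger_force: 39.5
clock: 12.18
position: [0.4996, -0.2756, 0.1211]
tool_rot: [3.139, -0.001, 1.559]
force: [-0.1, 0.3, -0.7]
grip_width: 0.0093
finger_force: 39.5
```

```bash

python3 -m handwheel '[{"dx":0,"dy":0,"dz":0.15,"wx":0,"wy":0,"wz":0,"claw":0},{"dx":0,"dy":0,"dz":0,"wx":0,"wy":0,"wz":0,"claw":0}]'
python3 -m handwheel '[{"dx":0,"dy":0,"dz":0.12,"wx":0,"wy":0,"wz":0,"claw":0},{"dx":0,"dy":0,"dz":0,"wx":0,"wy":0,"wz":0,"claw":0}]'
```

```text
clock: 12.42
position: [0.4995, -0.2756, 0.1194]
tool_rot: [3.14, -0.001, 1.559]
force: [0.7, -0.6, -0.4]
grip_width: 0.0096
finger_force: 39.5
clock: 12.68
position: [0.4995, -0.2756, 0.1182]
tool_rot: [3.14, -0.001, 1.559]
force: [-1.2, 0.2, -1.0]
grip_width: 0.0093
finger_force: 39.5
```

```bash

python3 -m handwheel '[{"dx":0,"dy":0,"dz":0.12,"wx":0,"wy":0,"wz":0,"claw":0},{"dx":0,"dy":0,"dz":0,"wx":0,"wy":0,"wz":0,"claw":0}]'
python3 -m handwheel '[{"dx":0,"dy":0,"dz":0.1,"wx":0,"wy":0,"wz":0,"claw":0},{"dx":0,"dy":0,"dz":0,"wx":0,"wy":0,"wz":0,"claw":0}]'
```

```text
clock: 12.92
position: [0.4995, -0.2756, 0.117]
tool_rot: [3.14, -0.001, 1.559]
force: [0.3, -0.6, -1.2]
grip_width: 0.0094
finger_force: 39.5
clock: 13.18
position: [0.4998, -0.2757, 0.1166]
tool_rot: [3.139, -0.001, 1.559]
force: [-1.6, 2.1, 10.3]
grip_width: 0.0097
finger_force: 41.0
```

Contact on the rails (10 N). I back off a touch and open gently.

```bash

python3 -m handwheel '[{"dx":0,"dy":0,"dz":-0.03,"wx":0,"wy":0,"wz":0,"claw":0},{"dx":0,"dy":0,"dz":0,"wx":0,"wy":0,"wz":0,"claw":16},{"dx":0,"dy":0,"dz":0,"wx":0,"wy":0,"wz":0,"claw":22},{"dx":0,"dy":0,"dz":0,"wx":0,"wy":0,"wz":0,"claw":30},{"dx":0,"dy":0,"dz":0,"wx":0,"wy":0,"wz":0,"claw":45},{"dx":0,"dy":0,"dz":0,"wx":0,"wy":0,"wz":0,"claw":60},{"dx":0,"dy":0,"dz":0,"wx":0,"wy":0,"wz":0,"claw":60}]'
python3 -m handwheel '[{"dx":0,"dy":0,"dz":-1,"wx":0,"wy":0,"wz":0,"claw":60},{"dx":0,"dy":0,"dz":-2,"wx":0,"wy":0,"wz":0,"claw":60},{"dx":0,"dy":0,"dz":-4,"wx":0,"wy":0,"wz":0,"claw":60},{"dx":0,"dy":0,"dz":-4,"wx":0,"wy":0,"wz":0,"claw":60},{"dx":0,"dy":0,"dz":-4,"wx":0,"wy":0,"wz":0,"claw":60},{"dx":0,"dy":0,"dz":0,"wx":0,"wy":0,"wz":0,"claw":60},{"dx":0,"dy":0,"dz":0,"wx":0,"wy":0,"wz":0,"claw":60}]'
python3 - <<'E'
from h import *
A,B=grab("scene")["frame"],grab("side")["frame"]
r=lambda f:cv2.resize(f,(400,400),interpolation=cv2.INTER_CUBIC)
cv2.imwrite("pics/j.png",np.hstack([r(A[150:270,70:190]),r(B[240:350,210:320])]))
E
```

```text
clock: 14.05
position: [0.4995, -0.2757, 0.1164]
tool_rot: [3.14, -0.001, 1.559]
force: [-1.0, 0.7, 0.3]
grip_width: 0.0516
finger_force: 0.0
clock: 14.92
position: [0.4991, -0.2755, 0.2663]
tool_rot: [3.14, -0.001, 1.559]
force: [0.0, 0.1, 0.0]
grip_width: 0.0514
finger_force: 0.0
```

View pics/j.png

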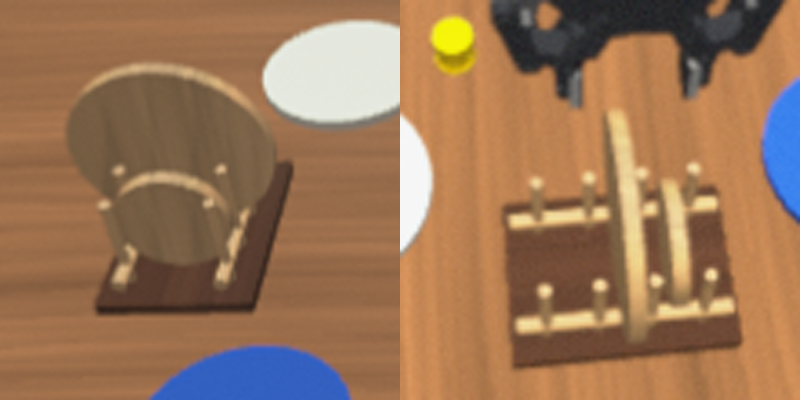

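The big round stands upright in the middle gap, on both rails, at side crop (625,225). The small round is in its end gap, and the gripper is clear.

```bash
python3 -c "
from workcell import job_done
print(job_done())"
```

```text
the job is handed in; nothing more can be done
None
```

The big round plaque now stands upright on the rails in the rack's middle gap, released at about 14 s, and the job is handed in; the square plaque and the small round were not touched.

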